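# Find and release the latched mode key on the brick tester

## Robot

A 6-joint arm with a two-finger parallel gripper is mounted at the origin on the work surface. World frame = base frame: x ahead of the robot, y to its left, z up, the work surface at z = 0. Lengths are in m, angles in rad, forces in N, time in s.
With the tool pointing down it reaches from about 0.25 to 0.775 m from the base axis. Payload 4 kg.
Tool frame: the origin (TCP) lies on the centre line of the jaws, within the pads' length; the fingertips stand 19 mm ahead of it and the grasp point (between the pads) is the TCP; x points along the fingers, z is the direction in which the jaws open and shut, and the axes are right-handed (so a half turn about x gives the same grasp; the last joint's range is limited). The gripper opens to 94 mm and grips with 3 to 60 N. Pads are 16 mm wide; open, the fingers measure 119 mm over their backs; the gripper's body (75 mm by 177 mm) begins 78 mm behind the grasp point.
Start: joints at [-1.343, 0.087, 1.371, -0, 1.684, -0.103], TCP at [0.179, -0.52, 0.225] pointing down, gripper open.
Joint ranges: [-3.1, 3.1], [-0.76, 2.03], [0.27, 2.55], [-1.08, 4.22], [0.17, 2.65], [-2.57, 2.57]. Speed limits (rad/s): [2.79, 2.79, 3.14, 3.14, 3.14, 3.14].

## Interface

Orientations are given as [roll, pitch, yaw] about the fixed x, y, z axes, in that order (R = Rz(yaw) Ry(pitch) Rx(roll)).
In Python, from bench import robot, snapshot, camera_params gives the robot as it stands.
- The arm moves only by the tool step_arm, never from a script. Its argument "motion" is text: rows parted by semicolons, each of 7 numbers parted by spaces: the opening in per cent of the stroke, from 0 (shut) to 100 (fully open), then the shift along the tool's x, y, z in cm, then the turn, a rotation vector about the tool's x, y, z in rad. A call has 1 to 20 rows; each row shifts and turns the commanded pose from where the row before left it, along the tool's axes as they then stand; what a row does not reach is not made up. A row lasts 1/12 s, in which the tool goes at most 41.7 mm and 7.16 degrees, less where a joint would pass 70% of its speed; a pose out of reach is approached as far as the arm can. A call with a gripper value outside its range is refused whole. The fingers move at their own pace and stop on an object; the grip force is fixed at half the most. Time passes only in rows, so rows that do not move let the fingers close. It gives the time, the measured TCP pose, the force and the opening at its end, in the units of the state.
- robot.get_obs(): the state, without advancing time (a new reading comes with each control period).
- snapshot(name): name is "scene" or "side" or "wrist"; returns the picture (384x512x3 uint8, red, green, blue); there is no depth.
- camera_params(name): a dict with "fx", "fy", "cx", "cy" (pixels), "R" (3x3) and "t" (3): a world point X has camera coordinates R X + t. Camera axes: x right, y down, z forward; pixel columns grow to the right and rows downward; lengths in m; the calibration is good to about 2 mm. A picture is of the moment at which its call begins: read the wrist's pose just before it. camera_params takes no time and is no camera call; for the wrist camera it gives the pose at the moment of the call.
- robot.close_job(): hands the job in, once; it reports no verdict.
The state is a dict: "time": time; "joint_positions": joint angles; "qvel": joint speeds; "joint_torque": joint torques, N m; "tool_pos": TCP position; "ee_rot": TCP orientation; "wrist_force": force on the tool from outside, world axes, zero at the start; "wrist_torque": the same for the moment, N m; "width": finger opening in m.
Only numpy, scipy, OpenCV 4.12 (cv2) and the standard library are available. Lean on these libraries where they do the work, as an engineer would, in place of code of your own. Each camera call takes 0.05 s, during which the arm holds its last target.

## Task

One of the four white mode keys on the compression tester's grey console is latched down. With the fingertips tap each key lightly, one after the other along the row beginning at the end with the yellow dot (a tap must neither push a free key nearly all the way down nor let the latched one go); then press the latched key all the way down and let it go so that it springs up. Leave the black rocker switch as it is and do not move the brick, tape measure, mallet or spirit level; finish clear of everything.

Things in the scene. Friction and masses are not known exactly. Their poses are not given: they have to be found in the camera images.
- console: Tester's control console, fixed: grey steel box 150 (own x) x 300 (own y) x 60 mm high, flat top. Origin: centre of underside; yaw within 0.45 rad, so its y points roughly to the robot's left. Along y, mid-top, from the +y end: yellow dot (22 mm wide), four white keys at 48 mm pitch (first one 38 mm from the dot), black rocker (53 mm after the last key).
- slot1 (a point): Point on the console's top panel under the centre of key number 1 in the row, counted from the yellow dot (own y = 85 mm, z = 60 mm).
- slot2 (a point): Point on the console's top panel under the centre of key number 2 in the row, counted from the yellow dot (own y = 37 mm, z = 60 mm).
- slot3 (a point): Point on the console's top panel under the centre of key number 3 in the row, counted from the yellow dot (own y = -11 mm, z = 60 mm).
- slot4 (a point): Point on the console's top panel under the centre of key number 4 in the row, counted from the yellow dot (own y = -59 mm, z = 60 mm).
- module_a: Fixed seat of one of four identical keys, black frame 50 x 38 x 3 mm; origin on the panel's top under the key's centre, axes as the console's. Which module stands at which slot varies: compare with the slots.
- key_a_top (a point): Centre of the flat top of the white key cap on module_a: 40 mm (console x) by 28 mm (along the row), moves vertically. The top stands 22 mm over the panel when up, 17 mm latched, 9 mm fully down. 20 mm free between neighbouring caps.
- key_a (a joint): Press depth of the key on module_a (m): 0 up, 0.005 latched, 0.013 fully down. A free key moves from about 2.3 N, takes 7 to 8 N at 10 mm and springs back. The one latched key (any of the four) gives from about 4 N, takes 6 N on the way, and is let go only when pressed fully down on its stop (10 N makes sure); then it rises by itself as the finger goes up.
- module_b: Fixed seat of one of four identical keys, black frame 50 x 38 x 3 mm; origin on the panel's top under the key's centre, axes as the console's. Which module stands at which slot varies: compare with the slots.
- key_b_top (a point): Centre of the flat top of the white key cap on module_b: 40 mm (console x) by 28 mm (along the row), moves vertically. The top stands 22 mm over the panel when up, 17 mm latched, 9 mm fully down. 20 mm free between neighbouring caps.
- key_b (a joint): Press depth of the key on module_b (m): 0 up, 0.005 latched, 0.013 fully down. A free key moves from about 2.3 N, takes 7 to 8 N at 10 mm and springs back. The one latched key (any of the four) gives from about 4 N, takes 6 N on the way, and is let go only when pressed fully down on its stop (10 N makes sure); then it rises by itself as the finger goes up.
- module_c: Fixed seat of one of four identical keys, black frame 50 x 38 x 3 mm; origin on the panel's top under the key's centre, axes as the console's. Which module stands at which slot varies: compare with the slots.
- key_c_top (a point): Centre of the flat top of the white key cap on module_c: 40 mm (console x) by 28 mm (along the row), moves vertically. The top stands 22 mm over the panel when up, 17 mm latched, 9 mm fully down. 20 mm free between neighbouring caps.
- key_c (a joint): Press depth of the key on module_c (m): 0 up, 0.005 latched, 0.013 fully down. A free key moves from about 2.3 N, takes 7 to 8 N at 10 mm and springs back. The one latched key (any of the four) gives from about 4 N, takes 6 N on the way, and is let go only when pressed fully down on its stop (10 N makes sure); then it rises by itself as the finger goes up.
- module_d: Fixed seat of one of four identical keys, black frame 50 x 38 x 3 mm; origin on the panel's top under the key's centre, axes as the console's. Which module stands at which slot varies: compare with the slots.
- key_d_top (a point): Centre of the flat top of the white key cap on module_d: 40 mm (console x) by 28 mm (along the row), moves vertically. The top stands 22 mm over the panel when up, 17 mm latched, 9 mm fully down. 20 mm free between neighbouring caps.
- key_d (a joint): Press depth of the key on module_d (m): 0 up, 0.005 latched, 0.013 fully down. A free key moves from about 2.3 N, takes 7 to 8 N at 10 mm and springs back. The one latched key (any of the four) gives from about 4 N, takes 6 N on the way, and is let go only when pressed fully down on its stop (10 N makes sure); then it rises by itself as the finger goes up.
- rocker (a joint): Black rocker switch of the tester, 34 x 20 mm, hinged along the console's y; 0 as it starts, -0.32 rad when thrown over; stays where it is put. Not to be operated.
- rocker_mid (a point): Middle of the rocker switch's top, about 11 mm over the panel, 53 mm beyond the fourth key's centre.
- brick: Red clay brick half, 105 x 102 x 65 mm high, loose; origin: centre of its underside.
- tape: Steel tape measure in a yellow casing lying flat, 68 x 66 x 34 mm high, loose; origin: centre of its underside.
- mallet: Mallet with grey rubber head (60 mm diameter, 95 mm long, along its y, 110 mm from the origin along its +x) and a wooden handle reaching 145 mm along -x; 60 mm high, loose; origin: on the bench under the handle's line.
- level: Brass spirit level, 22 x 200 (along its y) x 40 mm high, loose, standing on its base; origin: centre of its underside.

How it is judged:
By the outcome, as a careful person would: the job done as asked, in the order asked, and still so for the second after the job is handed in, with the robot touching nothing.
It also fails if it takes over 51 s, if anything falls off the work surface, if the arm or the gripper's body presses on something with over 40 N, if the wrist force passes 120 N, or if a joint passes its speed limit or range.

## Working session

There is one attempt and no reset: what is moved stays moved. The work goes in short steps, Python scripts to look and compute and a tool call to move; the robot and the scene stay as the last step left them, time stands still between calls to the robot, and variables do not carry over. Pictures are saved under pics/ and viewed, and the job is handed in when it is done.

Besides the shell and the picture viewer there is one more tool, called after ">>>" as a command line: name --argument value ..., lists and objects as JSON in quotes. step_arm: Moves the arm, as the interface text tells. Its arguments: {"type":"object","properties":{"motion":{"type":"string"}},"required":["motion"]}

```bash
mkdir -p pics; ls
python3 - <<'E'
from bench import robot, snapshot, camera_params
import cv2
o=robot.get_obs(); print(o)
for n in ["scene","side","wrist"]:
    cv2.imwrite(f"pics/{n}0.png",snapshot(n)[:,:,::-1]); print(n,camera_params(n))
E
```

```text
pics
{'time': 0.0, 'joint_positions': array([-1.34310804e+00,  8.79464980e-02,  1.37224219e+00, -1.23703715e-05,
        1.68362696e+00, -1.03112466e-01]), 'qvel': array([ 0.00157373, -0.00062925, -0.00055337, -0.00114904, -0.00185572,
       -0.00020331]), 'joint_torque': array([-2.35083762e-04, -3.40183675e+01, -3.02428687e+01,  7.17665185e-02,
        3.31965520e-02, -1.86435614e-04]), 'tool_pos': array([ 0.17850834, -0.51967971,  0.22331493]), 'ee_rot': array([3.04401087, 1.5685733 , 1.80401391]), 'wrist_force': array([ 0.44375168,  0.29977608, -0.71080991]), 'wrist_torque': array([-0.00427889, -0.02464561, -0.03195973]), 'width': 0.09387715963925672}
scene {'fx': 371.2454671626931, 'fy': 371.2454671626931, 'cx': 252.33408580424316, 'cy': 192.72738598119403, 'R': array([[-0.41781124,  0.90851838, -0.00530257],
       [ 0.7391949 ,  0.33653752, -0.58338101],
       [-0.52822786, -0.24766278, -0.81218131]]), 't': array([ 0.19247944, -0.39190878,  1.16160628])}
side {'fx': 406.6421713982508, 'fy': 406.6421713982508, 'cx': 255.59243754608002, 'cy': 191.28885585446085, 'R': array([[-0.99255883, -0.12174025, -0.00250552],
       [-0.05894938,  0.49842049, -0.86492889],
       [ 0.10654546, -0.85834511, -0.50188817]]), 't': array([0.57167511, 0.09384071, 1.04685122])}
wrist {'fx': 267.83312674840266, 'fy': 267.83312674840266, 'cx': 253.97639091256846, 'cy': 194.64926779322334, 'R': array([[ 0.32517759, -0.94565225, -0.0011631 ],
       [-0.92112246, -0.31702048,  0.22590138],
       [-0.21399287, -0.07238671, -0.97414948]]), 't': array([-0.54918545, -0.02364926,  0.38811508])}
```

View pics/scene0.png

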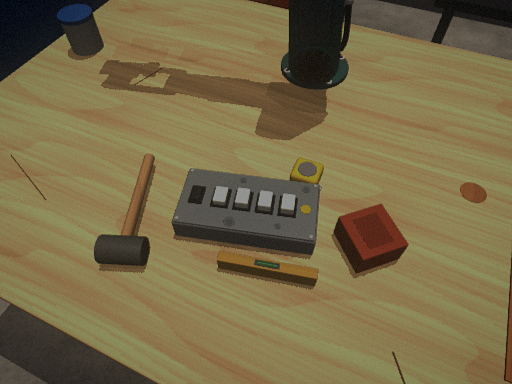

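View pics/side0.png

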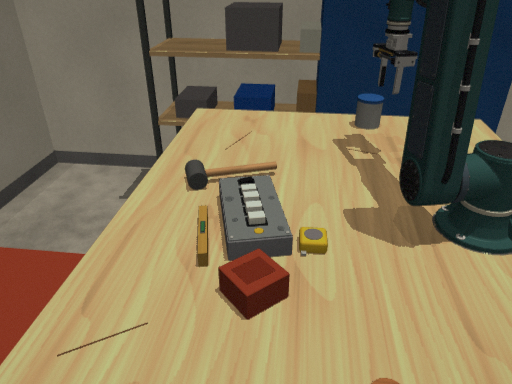

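The scene view shows the yellow dot at about (306,210), keys 1–4 at (288,205), (265,202), (243,198) and (220,196), and the rocker at (197,194). In the side view the dot is at (259,230). Next I measure these points by colour.

```bash
cat > h.py <<'E'
import numpy as np, cv2, json
def ray(P,uv):
    d=np.array([(uv[0]-P['cx'])/P['fx'],(uv[1]-P['cy'])/P['fy'],1.]); R=P['R']
    return -R.T@P['t'], R.T@d
def onz(P,uv,z):
    c,d=ray(P,uv); return c+d*(z-c[2])/d[2]
def proj(P,X):
    x=P['R']@np.asarray(X)+P['t']; return np.array([P['fx']*x[0]/x[2]+P['cx'],P['fy']*x[1]/x[2]+P['cy']])
def tri(L):
    A=np.zeros((3,3));b=np.zeros(3)
    for P,uv in L:
        c,d=ray(P,uv); d=d/np.linalg.norm(d); M=np.eye(3)-np.outer(d,d); A+=M;b+=M@c
    return np.linalg.solve(A,b)
E
python3 - <<'E'
from h import *
from bench import camera_params
for n,box in (("scene",(170,165,325,250)),("side",(215,170,295,260))):
    im=cv2.imread(f"pics/{n}0.png"); P=camera_params(n); x0,y0,x1,y1=box
    hsv=cv2.cvtColor(im,cv2.COLOR_BGR2HSV)
    for nm,m in (("white",(hsv[...,2]>165)&(hsv[...,1]<50)),("whiteall",(hsv[...,2]>120)&(hsv[...,1]<50)),("yel",(hsv[...,1]>140)&(hsv[...,2]>110)&(abs(hsv[...,0].astype(int)-24)<8))):
        mm=np.zeros_like(m,np.uint8); mm[y0:y1,x0:x1]=m[y0:y1,x0:x1]
        k,l,s,c=cv2.connectedComponentsWithStats(mm)
        for i in range(1,k):
            if s[i,4]>12: print(n,nm,s[i],c[i].round(1),onz(P,c[i],.06 if nm=="yel" else .082).round(4))
    crop=im[y0-10:y1+10,x0-10:x1+10]
    f=4
    cv2.imwrite(f"pics/{n}_crop.png",cv2.resize(crop,None,fx=f,fy=f,interpolation=cv2.INTER_CUBIC))
E
```

```text
scene whiteall [213 186  15  16 185] [220.1 193.5] [ 0.6013 -0.0093  0.082 ]
scene whiteall [235 187  15  17 186] [242.3 195.2] [0.5859 0.035  0.082 ]
scene whiteall [258 190  15  17 192] [265.  198.1] [0.573  0.0812 0.082 ]
scene whiteall [281 193  15  17 196] [287.9 201.2] [0.5605 0.1274 0.082 ]
scene yel [291 165  33  18 258] [307.2 173.9] [0.4584 0.1356 0.06  ]
scene yel [301 205  10   8  67] [305.3 208.7] [0.5486 0.1637 0.06  ]
side white [241 184  15   6  64] [248.4 186.3] [ 0.5952 -0.002   0.082 ]
side white [243 191  16   6  77] [250.6 193.7] [0.5843 0.0356 0.082 ]
side white [246 201  16   6  86] [253.3 203.5] [0.5713 0.0817 0.082 ]
side white [248 211  17   7  98] [256.  214.2] [0.5591 0.1279 0.082 ]
side whiteall [241 184  15   6  81] [247.9 186.3] [ 0.5963 -0.0018  0.082 ]
side whiteall [243 190  16   8 101] [250.4 193.5] [0.5848 0.0347 0.082 ]
side whiteall [245 200  17   8 107] [253.1 203.4] [0.572  0.0813 0.082 ]
side whiteall [248 210  18   9 126] [256.  214.1] [0.5592 0.1276 0.082 ]
side yel [254 228  10   6  47] [258.4 230.4] [0.5495 0.1614 0.06  ]
```

View pics/scene_crop.png

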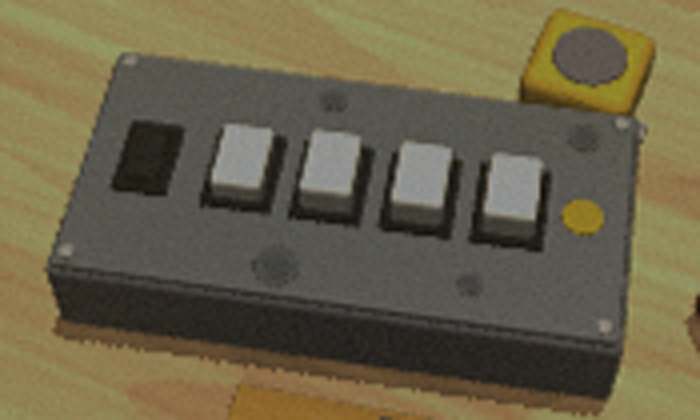

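View pics/side_crop.png

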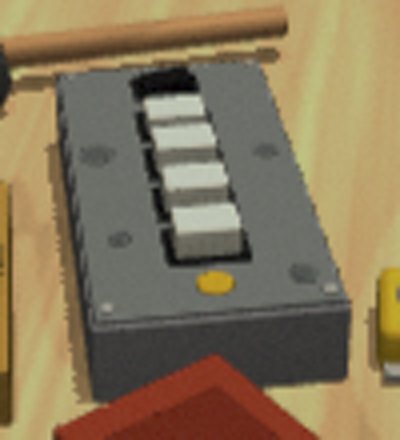

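Key 4, next to the rocker, looks lower than the others. I'll check the key heights by triangulation and fit the console frame.

Run:
```python
from h import *
from bench import camera_params, robot
from scipy.spatial.transform import Rotation as Ro
C=camera_params("scene");S=camera_params("side")
# top face centroids: brightest part of each cap
def tops(n,boxes):
    im=cv2.imread(f"pics/{n}0.png"); g=cv2.GaussianBlur(im,(3,3),0).astype(float).mean(2); out=[]
    for (x,y,w,h) in boxes:
        r=g[y-2:y+h+2,x-2:x+w+2]; t,_=cv2.threshold(r[r>110].astype(np.uint8),0,255,cv2.THRESH_OTSU)
        ys,xs=np.nonzero(r>t); out.append((xs.mean()+x-2,ys.mean()+y-2)); print(n,t,len(xs),np.round(out[-1],1))
    return out
a=tops("scene",[(281,193,15,17),(258,190,15,17),(235,187,15,17),(213,186,15,16)])
b=tops("side",[(248,210,18,9),(245,200,17,8),(243,190,16,8),(241,184,15,6)])
dot=tri([(C,(305.3,208.7)),(S,(258.4,230.4))]); print("dot",dot)
pts=[]
for p,q in zip(a,b):
    X=tri([(C,p),(S,q)]); pts.append(X); print(X.round(4),onz(C,p,.082).round(4),onz(S,q,.082).round(4))
ys=np.array([.123,.085,.037,-.011,-.059]); M=np.vstack([dot]+pts)[:,:2]
k=np.polyfit(ys,M,1); print(k); d=k[0]/np.linalg.norm(k[0]); yaw=np.arctan2(-d[0],d[1]); print("yaw",yaw)
for y in ys: print(y,(k[1]+M.mean(0)*0+d*y).round(4), )
print(M.round(4))
o=robot.get_obs(); R=Ro.from_euler('xyz',o['ee_rot']); m=R.as_matrix(); print(m.round(3))
for s in (1,-1):
    z=s*np.array([np.cos(yaw),np.sin(yaw),0]); x=np.array([0,0,-1.]); T=np.column_stack([x,np.cross(z,x),z])
    print(s,(R.inv()*Ro.from_matrix(T)).as_rotvec())
    print(T.T@(np.array([*(k[1]+d*.085),.18])-o['tool_pos']))
```

```text
scene 132.0 154 [287.9 201.2]
scene 132.0 151 [265.  198.2]
scene 131.0 151 [242.2 195.2]
scene 130.0 144 [220.1 193.5]
side 155.0 92 [256.2 214.1]
side 152.0 84 [253.2 203.5]
side 153.0 88 [250.4 192.8]
side 153.0 68 [249.1 186.7]
dot [0.5493501  0.16375127 0.06143222]
[0.5592 0.1268 0.0809] [0.5606 0.1274 0.082 ] [0.5586 0.1277 0.082 ]
[0.5721 0.0807 0.0811] [0.5732 0.0812 0.082 ] [0.5717 0.0816 0.082 ]
[0.5857 0.0345 0.0832] [0.586  0.0348 0.082 ] [0.5854 0.031  0.082 ]
[ 0.5955 -0.0134  0.0736] [ 0.6015 -0.0094  0.082 ] [0.5929 0.     0.082 ]
[[-0.25788369  0.97073223]
 [ 0.58139385  0.04452811]]
yaw 0.259661324786651
0.123 [0.5498 0.1634]
0.085 [0.5596 0.1267]
0.037 [0.5719 0.0803]
-0.011 [0.5842 0.0339]
-0.059 [ 0.5965 -0.0125]
[[ 0.5494  0.1638]
 [ 0.5592  0.1268]
 [ 0.5721  0.0807]
 [ 0.5857  0.0345]
 [ 0.5955 -0.0134]]
[[-0.     0.946  0.325]
 [ 0.002  0.325 -0.946]
 [-1.     0.    -0.002]]
1 [-1.49966037e+00 -1.25179395e-03 -1.38856891e-03]
[0.0435797  0.52697771 0.53425092]
-1 [ 1.64193146e+00 -1.41582532e-03  1.27636559e-03]
[ 0.0435797  -0.52697771 -0.53425092]
```

Key 4 is the latched one: its top triangulates about 8 mm below the others. I'll close and turn the gripper first, then cross over to key 1.

>>> step_arm --motion "0 0 0 0 -0.12 0 0;0 0 0 0 -0.12 0 0;0 0 0 0 -0.12 0 0;0 0 0 0 -0.12 0 0;0 0 0 0 -0.12 0 0;0 0 0 0 -0.12 0 0;0 0 0 0 -0.12 0 0;0 0 0 0 -0.12 0 0;0 0 0 0 -0.12 0 0;0 0 0 0 -0.12 0 0;0 0 0 0 -0.12 0 0;0 0 0 0 -0.12 0 0;0 0 0 0 -0.06 0 0;0 0 0 0 0 0 0"

```text
time: 1.32
tool_pos: [0.1786, -0.52, 0.224]
ee_rot: [1.536, 1.57, 1.797]
wrist_force: [-1.0, 1.3, -0.3]
width: 0.0037
```

>>> step_arm --motion "0 0 1.3 1.35 0 0 0;0 0 2.7 2.7 0 0 0;0 0 2.7 2.7 0 0 0;0 0 2.7 2.7 0 0 0;0 0 2.7 2.7 0 0 0;0 0 2.7 2.7 0 0 0;0 0 2.7 2.7 0 0 0;0 0 2.7 2.7 0 0 0;0 0 2.7 2.7 0 0 0;0 0 2.7 2.7 0 0 0;0 0 2.7 2.7 0 0 0;0 0 2.7 2.7 0 0 0;0 0 2.7 2.7 0 0 0;0 0 2.7 2.7 0 0 0;0 0 2.7 2.7 0 0 0;0 0 2.7 2.7 0 0 0;0 0 2.7 2.7 0 0 0;0 0 2.7 2.7 0 0 0;0 0 2.7 2.7 0 0 0;0 0 0 0 0 0 0"

```text
time: 2.98
tool_pos: [0.5347, 0.0958, 0.2229]
ee_rot: [1.63, 1.568, 1.895]
wrist_force: [-1.4, -0.4, -0.1]
width: 0.0005
```

```bash
cat > go.py <<'E'
import sys
from h import *
from bench import camera_params, robot
from scipy.spatial.transform import Rotation as Ro
T=[float(v) for v in sys.argv[1:4]]
o=robot.get_obs(); m=Ro.from_euler('xyz',o['ee_rot']).as_matrix()
yaw=.26; z=np.array([np.cos(yaw),np.sin(yaw),0]); x=np.array([0,0,-1.]); D=np.column_stack([x,np.cross(z,x),z])
print(o['time'],o['tool_pos'].round(4),o['wrist_force'].round(2),"shift cm",(100*m.T@(np.array(T)-o['tool_pos'])).round(2),"rot",Ro.from_matrix(m.T@D).as_rotvec().round(4))
E
python3 go.py 0.5596 0.1267 0.125
```

```text
2.9833 [0.5347 0.0958 0.2229] [-1.38 -0.36 -0.11] shift cm [9.8  2.3  3.21] rot [ 0.0046 -0.0002 -0.003 ]
```

>>> step_arm --motion "0 0 1.1 1.6 0 0 0;0 0 1.2 1.6 0.0046 0 -0.003;0 2.5 0 0 0 0 0;0 3 0 0 0 0 0;0 2.5 0 0 0 0 0;0 1.8 0 0 0 0 0;0 0 0 0 0 0 0;0 0 0 0 0 0 0;0 0 0 0 0 0 0"

```text
time: 3.73
tool_pos: [0.5589, 0.1203, 0.128]
ee_rot: [-1.025, 1.567, -0.771]
wrist_force: [-0.7, 0.3, -0.9]
width: 0.0004
```

```bash
python3 go.py 0.5596 0.1267 0.110
python3 - <<'E'
from h import *
from bench import *
for n in ["scene","side","wrist"]:
    im=snapshot(n)[:,:,::-1]
    cv2.imwrite(f"pics/{n}1.png",im)
    if n!="wrist":
        x,y=(160,130) if n=="scene" else (190,150)
        cv2.imwrite(f"pics/{n}1c.png",cv2.resize(im[y:y+130,x:x+170],None,fx=4,fy=4,interpolation=cv2.INTER_CUBIC))
P=camera_params("wrist")
for X in ([.5596,.1267,.082],[.5719,.0803,.082],[.5842,.0339,.082],[.5965,-.0125,.077]): print(proj(P,X).round(1))
E
```

```text
3.7333 [0.5589 0.1203 0.128 ] [-0.65  0.32 -0.95] shift cm [1.79 0.6  0.23] rot [-0.0056  0.0021  0.0035]
[256.3 208.6]
[256.4 263.5]
[256.5 313.3]
[256.5 354.2]
```

View pics/wrist1.png

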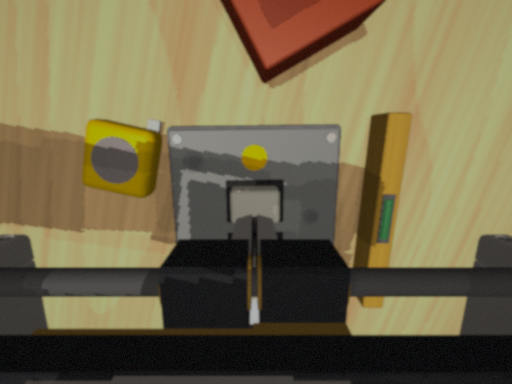

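View pics/scene1c.png

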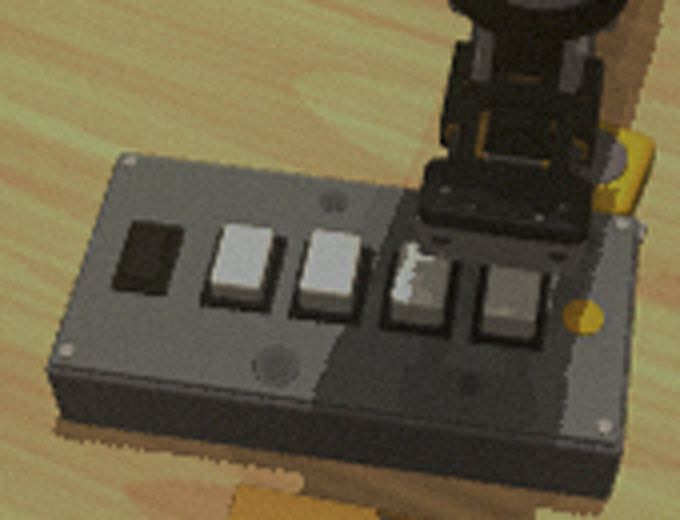

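View pics/side1c.png

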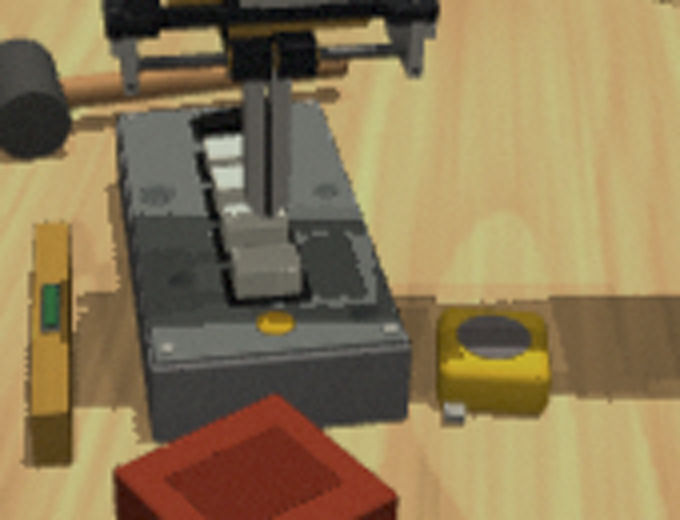

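The wrist picture shows the dot at about (254,157) and key 1 centred on column 255, just ahead of the closed tips. The row lines up with the fingers' plane.

```bash
python3 go.py 0.5596 0.1267 0.112
python3 - <<'E'
from h import *
from bench import *
P=camera_params("wrist"); print(onz(P,(254.5,157.5),.06), proj(P,[.5498,.1634,.06]))
E
```

```text
3.8833 [0.5593 0.1206 0.1287] [-1.01 -0.55 -0.6 ] shift cm [1.67 0.59 0.18] rot [-0.005   0.0038  0.0037]
[0.5485778  0.16364834 0.06      ] [255.82302163 158.1515462 ]
```

>>> step_arm --motion "0 0 0.6 0.1 0 0 0;0 0.8 0 0 0 0 0;0 0.9 0 0 0 0 0;0 0 0 0 0 0 0;0 0 0 0 0 0 0;0 0 0 0 0 0 0"

```text
time: 4.38
tool_pos: [0.5573, 0.1266, 0.1089]
ee_rot: [-1.892, 1.568, -1.637]
wrist_force: [0.2, -0.8, 0.3]
width: 0.0002
```

```bash
python3 go.py 0.5596 0.1267 0.101
```

```text
4.3833 [0.5573 0.1266 0.1089] [ 0.19 -0.8   0.34] shift cm [ 0.79 -0.04  0.22] rot [-0.0046 -0.001   0.003 ]
```

>>> step_arm --motion "0 0.3 0 0.2 0 0 0;0 0.2 0 0 0 0 0;0 0.1 0 0 0 0 0;0 0 0 0 0 0 0;0 0 0 0 0 0 0"

```text
time: 4.8
tool_pos: [0.5595, 0.1271, 0.1034]
ee_rot: [-1.609, 1.568, -1.353]
wrist_force: [-1.1, -0.6, -0.1]
width: 0.0005
```

>>> step_arm --motion "0 0.1 0 0 0 0 0;0 0.1 0 0 0 0 0;0 0 0 0 0 0 0;0 0 0 0 0 0 0"

```text
time: 5.13
tool_pos: [0.5596, 0.1271, 0.1015]
ee_rot: [-1.571, 1.568, -1.316]
wrist_force: [-0.2, 1.0, 0.1]
width: 0.0002
```

>>> step_arm --motion "0 0.1 0 0 0 0 0;0 0.1 0 0 0 0 0;0 0 0 0 0 0 0;0 0 0 0 0 0 0"

```text
time: 5.47
tool_pos: [0.5596, 0.1271, 0.0998]
ee_rot: [-1.452, 1.568, -1.196]
wrist_force: [-0.8, -0.7, 1.8]
width: 0.0005
```

>>> step_arm --motion "0 0.1 0 0 0 0 0;0 0.1 0 0 0 0 0;0 0 0 0 0 0 0;0 0 0 0 0 0 0"

```text
time: 5.8
tool_pos: [0.5596, 0.1271, 0.0977]
ee_rot: [-1.495, 1.568, -1.24]
wrist_force: [-1.3, -0.8, 3.9]
width: 0.0008
```

Key 1 is tapped: 3.9 N at roughly 3 mm. On to key 2.

>>> step_arm --motion "0 -1 0 0 0 0 0;0 -1 0 0 0 0 0;0 0 -1.2 0 0 0 0;0 0 -1.2 0 0 0 0;0 0 -1.2 0 0 0 0;0 0 -1.2 0 0 0 0;0 0 0 0 0 0 0;0 0 0 0 0 0 0;0 0 0 0 0 0 0"

```text
time: 6.55
tool_pos: [0.5715, 0.0804, 0.1171]
ee_rot: [-1.893, 1.568, -1.638]
wrist_force: [-0.1, 0.3, 0.0]
width: 0.0004
```

```bash
python3 go.py 0.5719 0.0803 0.104
```

```text
6.55 [0.5715 0.0804 0.1171] [-0.09  0.32  0.04] shift cm [ 1.31 -0.02  0.04] rot [-0.0054 -0.0008  0.0025]
```

>>> step_arm --motion "0 0.7 0 0 0 0 0;0 0.5 0 0 0 0 0;0 0.1 0 0 0 0 0;0 0 0 0 0 0 0;0 0 0 0 0 0 0;0 0 0 0 0 0 0"

```text
time: 7.05
tool_pos: [0.5717, 0.0809, 0.1047]
ee_rot: [-1.494, 1.568, -1.238]
wrist_force: [-0.3, 0.2, -0.5]
width: 0.0009
```

>>> step_arm --motion "0 0.1 0 0 0 0 0;0 0.1 0 0 0 0 0;0 0.1 0 0 0 0 0;0 0.1 0 0 0 0 0;0 0 0 0 0 0 0;0 0 0 0 0 0 0"

```text
time: 7.55
tool_pos: [0.5718, 0.0807, 0.101]
ee_rot: [-1.459, 1.568, -1.204]
wrist_force: [0.0, 0.4, 2.3]
width: 0.0008
```

>>> step_arm --motion "0 0.1 0 0 0 0 0;0 0.1 0 0 0 0 0;0 0.1 0 0 0 0 0;0 0 0 0 0 0 0;0 0 0 0 0 0 0"

```text
time: 7.97
tool_pos: [0.5718, 0.0806, 0.0979]
ee_rot: [-1.442, 1.568, -1.186]
wrist_force: [-1.1, 0.4, 4.0]
width: 0.0006
```

Key 2 is tapped at 4.0 N. On to key 3.

>>> step_arm --motion "0 -1 0 0 0 0 0;0 -1 0 0 0 0 0;0 0 -1.2 0 0 0 0;0 0 -1.2 0 0 0 0;0 0 -1.2 0 0 0 0;0 0 -1.2 0 0 0 0;0 0 0 0 0 0 0;0 0 0 0 0 0 0;0 0 0 0 0 0 0"

```text
time: 8.72
tool_pos: [0.5836, 0.034, 0.1173]
ee_rot: [-1.909, 1.568, -1.654]
wrist_force: [0.8, -0.1, -0.0]
width: 0.0001
```

```bash
python3 go.py 0.5842 0.0339 0.104
```

```text
8.7167 [0.5836 0.034  0.1173] [ 0.79 -0.05 -0.03] shift cm [ 1.33 -0.02  0.06] rot [-0.0053 -0.0008  0.0024]
```

>>> step_arm --motion "0 0.7 0 0 0 0 0;0 0.5 0 0 0 0 0;0 0.1 0 0 0 0 0;0 0 0 0 0 0 0;0 0 0 0 0 0 0;0 0 0 0 0 0 0"

```text
time: 9.22
tool_pos: [0.5839, 0.0344, 0.1049]
ee_rot: [-1.498, 1.568, -1.242]
wrist_force: [-0.2, 0.4, 1.3]
width: 0.0004
```

>>> step_arm --motion "0 0.1 0 0 0 0 0;0 0.1 0 0 0 0 0;0 0.1 0 0 0 0 0;0 0.1 0 0 0 0 0;0 0 0 0 0 0 0;0 0 0 0 0 0 0"

```text
time: 9.72
tool_pos: [0.5839, 0.0342, 0.1011]
ee_rot: [-1.478, 1.568, -1.223]
wrist_force: [-0.7, -0.2, 1.5]
width: 0.0003
```

>>> step_arm --motion "0 0.1 0 0 0 0 0;0 0.1 0 0 0 0 0;0 0.1 0 0 0 0 0;0 0 0 0 0 0 0;0 0 0 0 0 0 0"

```text
time: 10.13
tool_pos: [0.5839, 0.0342, 0.0981]
ee_rot: [-1.448, 1.568, -1.193]
wrist_force: [-0.9, -0.2, 4.0]
width: 0.0009
```

Key 3 is tapped at 4.0 N. Key 4 is next. It is latched, so contact should come near TCP z = 0.096.

>>> step_arm --motion "0 -1 0 0 0 0 0;0 -1 0 0 0 0 0;0 0 -1.2 0 0 0 0;0 0 -1.2 0 0 0 0;0 0 -1.2 0 0 0 0;0 0 -1.2 0 0 0 0;0 0 0 0 0 0 0;0 0 0 0 0 0 0;0 0 0 0 0 0 0"

```text
time: 10.88
tool_pos: [0.5957, -0.0124, 0.1174]
ee_rot: [-1.907, 1.568, -1.652]
wrist_force: [0.3, 0.5, 1.2]
width: 0.0009
```

```bash
python3 go.py 0.5965 -0.0125 0.104
```

```text
10.8833 [ 0.5957 -0.0124  0.1174] [0.29 0.45 1.17] shift cm [ 1.34 -0.02  0.08] rot [-0.0054 -0.0008  0.0023]
```

>>> step_arm --motion "0 0.7 0 0 0 0 0;0 0.5 0 0 0 0 0;0 0.1 0 0 0 0 0;0 0 0 0 0 0 0;0 0 0 0 0 0 0;0 0 0 0 0 0 0"

```text
time: 11.38
tool_pos: [0.596, -0.012, 0.105]
ee_rot: [-1.505, 1.568, -1.249]
wrist_force: [-1.2, -0.1, -0.3]
width: 0.0003
```

>>> step_arm --motion "0 0.1 0 0 0 0 0;0 0.1 0 0 0 0 0;0 0.1 0 0 0 0 0;0 0.1 0 0 0 0 0;0 0 0 0 0 0 0;0 0 0 0 0 0 0"

```text
time: 11.88
tool_pos: [0.5959, -0.0122, 0.1008]
ee_rot: [-1.637, 1.568, -1.382]
wrist_force: [-0.3, -0.3, -0.1]
width: 0.0005
```

>>> step_arm --motion "0 0.1 0 0 0 0 0;0 0.1 0 0 0 0 0;0 0.1 0 0 0 0 0;0 0 0 0 0 0 0;0 0 0 0 0 0 0"

```text
time: 12.3
tool_pos: [0.5959, -0.0122, 0.0978]
ee_rot: [-1.645, 1.568, -1.39]
wrist_force: [0.8, -0.7, 0.1]
width: 0.0005
```

>>> step_arm --motion "0 0.1 0 0 0 0 0;0 0.05 0 0 0 0 0;0 0 0 0 0 0 0;0 0 0 0 0 0 0"

```text
time: 12.63
tool_pos: [0.596, -0.0123, 0.0965]
ee_rot: [-1.515, 1.568, -1.259]
wrist_force: [0.8, 0.1, 1.3]
width: 0.0006
```

>>> step_arm --motion "0 0.1 0 0 0 0 0;0 0 0 0 0 0 0;0 0 0 0 0 0 0"

```text
time: 12.88
tool_pos: [0.596, -0.0123, 0.096]
ee_rot: [-1.428, 1.567, -1.173]
wrist_force: [-1.4, 0.1, 3.5]
width: 0.0004
```

Key 4's tap stalled at TCP z = 0.096 with 3.5 N, which confirms it is latched and still held. I'll lift clear and check with pictures before the full press.

>>> step_arm --motion "0 -1 0 0 0 0 0;0 -1 0 0 0 0 0;0 0 0 0 0 0 0;0 0 0 0 0 0 0;0 0 0 0 0 0 0"

```text
time: 13.3
tool_pos: [0.596, -0.0122, 0.1155]
ee_rot: [-1.51, 1.568, -1.254]
wrist_force: [0.1, -0.1, 0.7]
width: 0.0005
```

```bash
python3 go.py 0.5965 -0.0125 0.098;python3 - <<'E'
from h import *
from bench import *
o=[]
for n in ["scene","side"]:
    im=snapshot(n)[:,:,::-1]
    x,y=(160,140) if n=="scene" else (190,150)
    o.append(cv2.resize(im[y:y+120,x:x+170],None,fx=2.3,fy=2.3,interpolation=cv2.INTER_CUBIC))
cv2.imwrite("pics/two2.png",np.hstack(o))
E
```

```text
13.3 [ 0.596  -0.0122  0.1155] [ 0.14 -0.13  0.72] shift cm [ 1.75 -0.04  0.04] rot [-0.0046  0.0002  0.0032]
```

View pics/two2.png

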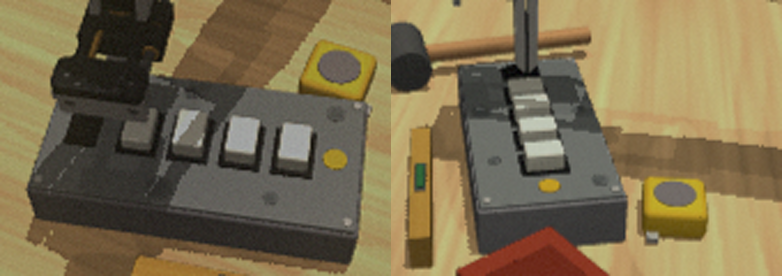

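The fingers are off the keys, key 4 at (137,130) in the left panel is still low, and keys 1–3 stand up. Now the full press.

>>> step_arm --motion "0 0.7 0 0 0 0 0;0 0.7 0 0 0 0 0;0 0.3 0 0 0 0 0;0 0 0 0 0 0 0;0 0 0 0 0 0 0"

```text
time: 13.82
tool_pos: [0.5956, -0.0122, 0.0977]
ee_rot: [-1.955, 1.568, -1.7]
wrist_force: [0.6, 0.5, -0.6]
width: 0.0009
```

>>> step_arm --motion "0 0.2 0 0 0 0 0;0 0.2 0 0 0 0 0;0 0.2 0 0 0 0 0;0 0.2 0 0 0 0 0;0 0.1 0 0 0 0 0;0 0 0 0 0 0 0;0 0 0 0 0 0 0"

```text
time: 14.4
tool_pos: [0.5963, -0.0123, 0.0906]
ee_rot: [-1.243, 1.567, -0.987]
wrist_force: [-1.6, 0.3, 6.4]
width: 0.0005
```

>>> step_arm --motion "0 0.1 0 0 0 0 0;0 0.1 0 0 0 0 0;0 0.1 0 0 0 0 0;0 0.1 0 0 0 0 0;0 0 0 0 0 0 0;0 0 0 0 0 0 0"

```text
time: 14.9
tool_pos: [0.5963, -0.0123, 0.0886]
ee_rot: [-1.106, 1.566, -0.85]
wrist_force: [-4.1, 0.5, 12.4]
width: 0.0005
```

>>> step_arm --motion "0 0.15 0 0 0 0 0;0 0 0 0 0 0 0;0 0 0 0 0 0 0"

```text
time: 15.15
tool_pos: [0.5963, -0.0123, 0.0882]
ee_rot: [-1.053, 1.566, -0.797]
wrist_force: [-5.9, 1.3, 16.6]
width: 0.0004
```

>>> step_arm --motion "0 -0.3 0 0 0 0 0;0 -0.4 0 0 0 0 0;0 -0.5 0 0 0 0 0;0 -0.5 0 0 0 0 0;0 -1 0 0 0 0 0;0 -2 0 0 0 0 0;0 -2 0 0 0 0 0;0 -3 0 0 0 0 0;0 0 0 0 0 0 0;0 0 0 0 0 0 0"

```text
time: 15.98
tool_pos: [0.5971, -0.0122, 0.1831]
ee_rot: [-0.83, 1.564, -0.575]
wrist_force: [-0.5, -0.6, -0.6]
width: 0.0011
```

>>> step_arm --motion "0 0 -2 -2 0 0 0;0 0 -2 -2.5 0 0 0;0 0 -2 -2.5 0 0 0;0 0 -2 -2.5 0 0 0;0 0 -2 -2.5 0 0 0;0 0 -2 -2.5 0 0 0;0 0 -2 -2.5 0 0 0;0 0 -2 -2.5 0 0 0;0 0 0 0 0 0 0;0 0 0 0 0 0 0;0 0 0 0 0 0 0"

```text
time: 16.9
tool_pos: [0.4474, -0.2155, 0.1801]
ee_rot: [-2.388, 1.569, -2.133]
wrist_force: [0.2, 0.1, 0.9]
width: 0.0004
```

Run:
```python
from h import *
from bench import *
o=[]
for n in ["scene","side"]:
    im=snapshot(n)[:,:,::-1]; cv2.imwrite(f"pics/{n}3.png",im)
    x,y=(160,140) if n=="scene" else (190,150)
    o.append(cv2.resize(im[y:y+120,x:x+170],None,fx=2.3,fy=2.3,interpolation=cv2.INTER_CUBIC))
cv2.imwrite("pics/two3.png",np.hstack(o))
```

```text
(no output)
```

View pics/two3.png

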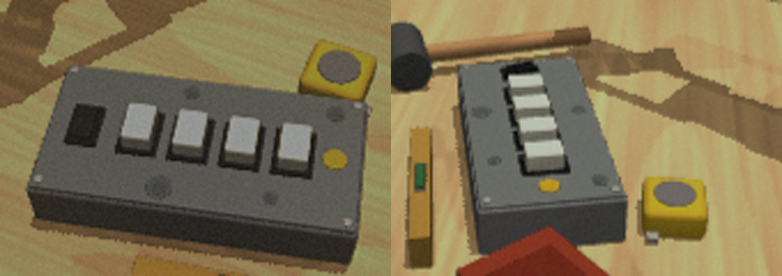

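View pics/scene3.png

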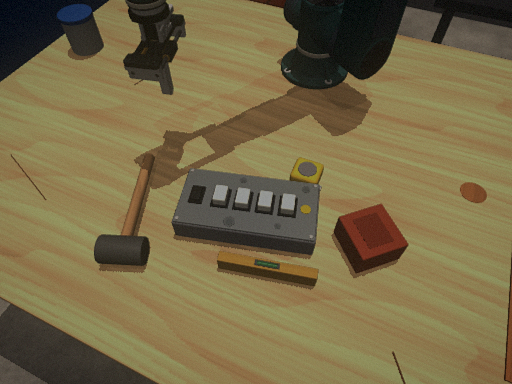

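Key 4, at (139,125) in the left panel, now stands as high as its neighbours, and nothing else has visibly moved. I'll check this with numbers.

Run:
```python
from h import *
from bench import *
def cents(n,k,box,th):
    im=cv2.imread(f"pics/{n}{k}.png"); h=cv2.cvtColor(im,cv2.COLOR_BGR2HSV); x0,y0,x1,y1=box
    m=np.zeros(h.shape[:2],np.uint8); m[y0:y1,x0:x1]=((h[...,2]>th)&(h[...,1]<50))[y0:y1,x0:x1]
    _,_,s,c=cv2.connectedComponentsWithStats(m); return [(int(s[i,4]),c[i].round(1)) for i in range(1,len(s)) if s[i,4]>30]
for k in (0,3): print(k,cents("scene",k,(200,175,300,225),120),cents("side",k,(235,175,275,228),165))
a=cv2.imread("pics/scene0.png").astype(int);b=cv2.imread("pics/scene3.png").astype(int)
for n,(x0,y0,x1,y1) in dict(brick=(330,200,410,275),tape=(288,155,326,185),level=(212,248,322,288),head=(92,230,152,270),handle=(120,180,160,230),rocker=(187,183,207,206)).items():
    d=abs(a-b)[y0:y1,x0:x1].max(2); print(n,d.mean().round(1),(d>50).sum())
C=camera_params("scene");S=camera_params("side")
print(tri([(C,min(cents("scene",3,(200,175,300,225),120),key=lambda t:t[1][0])[1]),(S,min(cents("side",3,(235,175,275,228),165),key=lambda t:t[1][1])[1])]))
```

```text
0 [(185, array([220.1, 193.5])), (186, array([242.3, 195.2])), (192, array([265. , 198.1])), (196, array([287.9, 201.2]))] [(64, array([248.4, 186.3])), (77, array([250.6, 193.7])), (86, array([253.3, 203.5])), (98, array([256. , 214.2]))]
3 [(184, array([220.1, 192.2])), (187, array([242.4, 195.1])), (193, array([265. , 198.1])), (196, array([288. , 201.2]))] [(64, array([247.9, 184.8])), (75, array([250.6, 193.7])), (85, array([253.3, 203.5])), (97, array([256.1, 214.2]))]
brick 4.9 0
tape 4.8 0
level 4.8 0
head 4.7 0
handle 6.3 27
rocker 4.5 0
[ 0.59776038 -0.01130512  0.08111029]
```

Run:
```python
from bench import robot
print(robot.get_obs()['qvel'].round(3)); print(robot.close_job())
```

```text
[ 0.008 -0.    -0.007 -0.004 -0.001 -0.001]
the job is handed in; nothing more can be done
None
```

I tapped all four keys in order from the yellow dot, then pressed the latched one, key 4 beside the rocker, down to its stop and released it. I handed the job in at about 17 s with the arm clear of everything.

- **Taps:** Keys 1–3 took about 4 N and went down roughly 3 mm. Key 4 took about 3.5 N and was still latched afterwards.
- **Press:** I pushed key 4 to about 16.6 N at the bottom of its travel, then lifted off and it sprang up.
- **Last checks:** Key 4's top now measures 81 mm high, in line with the others (81–83 mm); at the start it read 74 mm. Comparing before and after pictures, the brick, tape measure, level, mallet head and rocker show no change.
- **Disagreement:** 27 pixels differ around the mallet handle. I put this down to the arm's shadow, which now lies next to it, since the mallet head itself did not move.

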